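Crystal-press dies back on their stand in order of size

ROBOT

A 6-joint arm with a two-finger parallel gripper is mounted at the origin on the work surface; the furniture and walls round the work are solid. World frame = base frame: x ahead of the robot, y to its left, z up, the work surface at z = 0. Lengths are in m, angles in degrees, forces in N, time in s.
With the tool pointing down it reaches from about 0.35 to 0.875 m from the base axis. Payload 4.2 kg.
Tool frame: the origin (TCP) lies midway between the tips of the shut fingers; the grasp point (between the pads) lies 19 mm behind it; z points along the fingers, y is the line along which they close (so a half turn about z gives the same grasp; the last joint's range is limited). The gripper opens to 87 mm and grips with 3 to 60 N. Pads are 19 mm wide; open, the fingers measure 117 mm over their backs; the gripper's body (75 mm by 190 mm) begins 51 mm behind the grasp point.
Start: joints at [78.759, 22.042, 0.453, 0, -68.411, -14.817], TCP at [0.275, 0.561, 0.223] pointing down, gripper open.
Joint ranges: [-179.83, 179.83], [-69.29, 118.12], [-61.27, 80.66], [-181.25, 117.63], [-171.15, -9.14], [-177.46, 177.46]. Speed limits (degrees/s): [159.86, 159.86, 180, 180, 180, 180].

INTERFACE

Orientations are given as a 3x3 rotation matrix whose columns are the frame's x, y, z axes.
In Python, from station import r gives the robot as it stands.
- The arm moves only by the tool steer_hand, called as name(argument=value, ...), one argument or row to a line, values as JSON. Schema: {"type":"object","properties":{"offsets":{"type":"object","properties":{"aperture":{"type":"array","items":{"type":"number"},"minItems":1,"maxItems":8},"tx":{"type":"array","items":{"type":"number"},"minItems":1,"maxItems":8},"ty":{"type":"array","items":{"type":"number"},"minItems":1,"maxItems":8},"tz":{"type":"array","items":{"type":"number"},"minItems":1,"maxItems":8},"ax":{"type":"array","items":{"type":"number"},"minItems":1,"maxItems":8},"ay":{"type":"array","items":{"type":"number"},"minItems":1,"maxItems":8},"az":{"type":"array","items":{"type":"number"},"minItems":1,"maxItems":8}},"additionalProperties":false,"required":["aperture","tx","ty","tz","ax","ay","az"]},"only":{"type":"string"},"quiet":{"type":"boolean"},"lines":{"type":"string"}},"required":["offsets"],"additionalProperties":false}. offsets is an object with one list for each field, all of the same length, 1 to 8, a row being the entries at one place: aperture (the opening from 0.0 (shut) to 1.0 (fully open)), tx, ty, tz (the shift in units of 100 mm), ax, ay, az (a rotation vector in units of 4 degrees); each row is the pose to reach, as a shift and turn from the pose commanded when the call began, along the tool's axes at that moment; what a row does not reach only later rows make up. A row lasts 1/10 s, in which the tool goes at most 0.05 m and 8.59 degrees, less where a joint would pass 70% of its speed; a pose out of reach is approached as far as the arm can. The fingers move at their own pace and stop on an object; the grip force is fixed at half the most. Time passes only in rows, so rows that do not move let the fingers close. The tool returns the time, the measured TCP pose, the force, the opening and the grip force at its end. only (a regular expression) keeps the lines of the reply that match it, lines (a string "A,B") keeps lines A to B, and quiet returns only ok. Input that does not fit is refused with a message, and nothing moves.
- r.sense(): the state, without advancing time (a new reading comes with each control period).
- r.capture(name): name is "scene" or "top" or "wrist"; returns a dict with "pixels" (480x640x3 uint8, red, green, blue), "z_map" (480x640 float32, m along the optical axis (not along the pixel's ray), 0 where there is no reading), "K" (3x3 intrinsics, pixels), "world_from_camera" (4x4, takes a point from camera to world coordinates). Camera axes: x right, y up, looking along -z (the intrinsics and any distortion apply to the point x, -y, -z); pixel columns grow to the right and rows downward; lengths in m; the calibration is good to about 2 mm. A picture is of the moment at which its call begins.
- r.finish_job(): hands the job in; it is judged then, once.
The state is a dict: "time_s": time; "joints": joint angles; "joint_velocities": joint speeds; "effort": joint torques, N m; "tcp_pos": TCP position; "ee_rot": TCP orientation; "wrist_force": force on the tool from outside, world axes, zero at the start; "moment": the same for the moment, N m; "gripper_width": opening from 0.0 (shut) to 1.0 (fully open); "gripper_force": force on a finger pad.
Only numpy, scipy, OpenCV 4.12 (cv2) and the standard library are available. Lean on these libraries where they do the work, as an engineer would, in place of code of your own. Each camera call takes 0.05 s, during which the arm holds its last target. There are 200 camera calls.

TASK

Put the four blue crystal-press dies back on their wooden stand in order of size: slip each die over the pin of the round metal seat that has the same diameter, so that it lies flat on its seat and the row runs from the largest die to the smallest. Leave the watch movement and the eye loupe beside them undisturbed.

Things in the scene. Friction and masses are not known exactly. Their poses are not given: they have to be found in the camera images.
- die_48: the largest die: a dark blue plastic disc of 48 mm diameter, 18 mm high, lying flat, with a dished top, a steel bush and a bore of 14 mm right through its middle. Origin: centre of the underside; z up; round, so its yaw is of no account. Loose.
- die_40: the second largest die: a dark blue plastic disc of 40 mm diameter, 18 mm high, lying flat, with a dished top, a steel bush and a bore of 14 mm right through its middle. Origin: centre of the underside; z up; round, so its yaw is of no account. Loose.
- die_32: the third largest die: a dark blue plastic disc of 32 mm diameter, 18 mm high, lying flat, with a dished top, a steel bush and a bore of 14 mm right through its middle. Origin: centre of the underside; z up; round, so its yaw is of no account. Loose.
- die_24: the smallest die: a dark blue plastic disc of 24 mm diameter, 18 mm high, lying flat, with a dished top, a steel bush and a bore of 14 mm right through its middle. Origin: centre of the underside; z up; round, so its yaw is of no account. Loose.
- seat_48: the largest seat: bright metal disc, 48 mm diameter, 4 mm thick, fixed on the stand's bar (204x58 mm, top 12 mm above the desk; seats 12 mm apart edge to edge). From it rises a pointed steel pin, 8 mm thick, 15.5 mm high, tapered over the top 6.5 mm. Origin: centre of the disc's underside, on the bar's top; z up; x along the bar towards the smallest seat; y across the bar.
- seat_40: the second largest seat: bright metal disc, 40 mm diameter, 4 mm thick, fixed on the stand's bar (204x58 mm, top 12 mm above the desk; seats 12 mm apart edge to edge). From it rises a pointed steel pin, 8 mm thick, 15.5 mm high, tapered over the top 6.5 mm. Origin: centre of the disc's underside, on the bar's top; z up; x along the bar towards the smallest seat; y across the bar.
- seat_32: the third largest seat: bright metal disc, 32 mm diameter, 4 mm thick, fixed on the stand's bar (204x58 mm, top 12 mm above the desk; seats 12 mm apart edge to edge). From it rises a pointed steel pin, 8 mm thick, 15.5 mm high, tapered over the top 6.5 mm. Origin: centre of the disc's underside, on the bar's top; z up; x along the bar towards the smallest seat; y across the bar.
- seat_24: the smallest seat: bright metal disc, 24 mm diameter, 4 mm thick, fixed on the stand's bar (204x58 mm, top 12 mm above the desk; seats 12 mm apart edge to edge). From it rises a pointed steel pin, 8 mm thick, 15.5 mm high, tapered over the top 6.5 mm. Origin: centre of the disc's underside, on the bar's top; z up; x along the bar towards the smallest seat; y across the bar.
- movement: bystander: a watch movement with silvery dial and black hands, 38 mm across, 9 mm high, lying loose on the green mat (3 mm thick). Origin: centre of the underside.
- loupe: bystander: a black eye loupe with a pale ring at its top, 34 mm across, 32 mm high, standing loose on the green mat (3 mm thick). Origin: centre of the underside.

How it is judged (in metres and radians):
At the end, for the whole second after the job is handed in: Each of the four dies lies on the seat of its own diameter, its centre within 8 mm of the seat's, its underside on the seat's top within 3 mm, level within 0.12 rad, and at rest (horizontal distance between die_48 and seat_48 below 0.008 m and z of die_48 in the frame of seat_48 between 0.001 and 0.007 m and angle between each of die_48, die_40, die_32, die_24's own z axis and vertical below 0.12 rad and linear speed of each of die_48, die_40, die_32, die_24 below 0.02 m/s and horizontal distance between die_40 and seat_40 below 0.008 m and z of die_40 in the frame of seat_40 between 0.001 and 0.007 m and horizontal distance between die_32 and seat_32 below 0.008 m and z of die_32 in the frame of seat_32 between 0.001 and 0.007 m and horizontal distance between die_24 and seat_24 below 0.008 m and z of die_24 in the frame of seat_24 between 0.001 and 0.007 m); the robot touches nothing.
It fails at once if the watch movement is pushed more than 20 mm away or tipped over (distance of movement from where it was at the start of the episode above 0.02 m or angle between movement's own z axis and vertical above 0.5 rad).
It fails at once if the eye loupe is pushed more than 20 mm away or tipped over (distance of loupe from where it was at the start of the episode above 0.02 m or angle between loupe's own z axis and vertical above 0.5 rad).
It also fails if it takes over 77 s, if anything falls off the work surface, if the arm or the gripper's body presses on something with over 40 N, if the wrist force passes 120 N, or if a joint passes its speed limit or range.

## Working session

There is one attempt and no reset: what is moved stays moved. The work goes in short steps, Python scripts to look and compute and a tool call to move; the robot and the scene stay as the last step left them, time stands still between calls to the robot, and variables do not carry over. Pictures are saved under pics/ and viewed, at most 14 in all, crops included, and the job is handed in when it is done.

```bash
ls; mkdir -p pics; python3 - <<'E'
from station import r
import cv2,numpy as np
s=r.sense();print(s['time_s'],s['tcp_pos'],s['ee_rot'],s['gripper_width'])
for n in("scene","top"):
    c=r.capture(n);cv2.imwrite(f"pics/{n}0.png",c["pixels"][:,:,::-1]);np.savez(f"{n}0.npz",**c)
    print(n,c["K"],c["world_from_camera"])
E
```

```text
pics
station.py
0.0 [0.2742481  0.56094344 0.22145541] [[ 8.98291168e-01 -4.39399842e-01 -8.70101323e-04]
 [-4.39400692e-01 -8.98288939e-01 -2.00330715e-03]
 [ 9.86504520e-05  2.18187625e-03 -9.99997615e-01]] 0.999411009593034
scene [[537.93998425   0.         316.66787989]
 [  0.         537.93998425 243.42584343]
 [  0.           0.           1.        ]] [[-0.70227208 -0.34631778  0.62199511  1.02784296]
 [ 0.71156122 -0.31417056  0.62847235  0.74466797]
 [-0.0222386   0.88394618  0.46705952  0.43486857]
 [ 0.          0.          0.          1.        ]]
top [[592.7312692    0.         329.27909475]
 [  0.         592.7312692  241.8334305 ]
 [  0.           0.           1.        ]] [[-1.15371534e-04  9.93008351e-01 -1.18044064e-01  4.03878639e-01]
 [-9.99988733e-01 -6.74760047e-04 -4.69885660e-03  2.17638683e-01]
 [-4.74565526e-03  1.18042192e-01  9.92997241e-01  8.82102996e-01]
 [ 0.00000000e+00  0.00000000e+00  0.00000000e+00  1.00000000e+00]]
```

View pics/scene0.png

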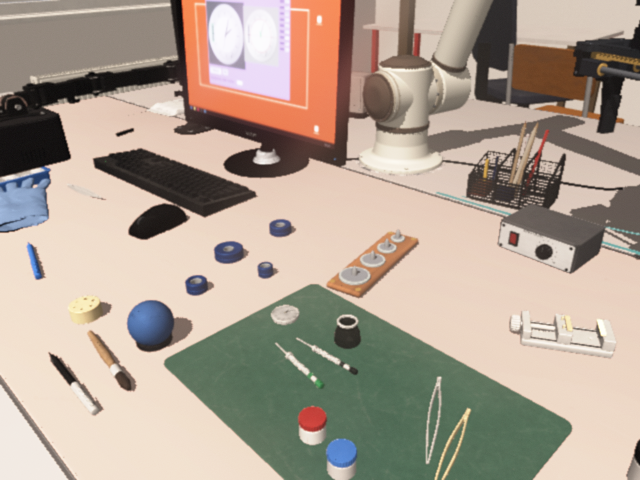

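View pics/top0.png

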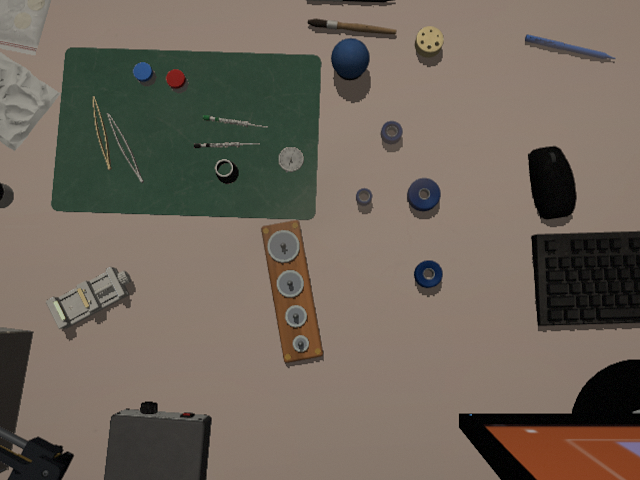

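The scene view shows four dark-blue rings at (229,252), (280,228), (196,285) and (265,269). The seats run from (355,275) to (398,238) on the brown bar. The top view shows dies at (424,194), (429,273), (392,132) and (364,197), and seats at (283,246), (290,284), (296,317) and (300,344). The movement is at (290,159) and the loupe at (224,169).

```bash
cat > meas.py <<'E'
import cv2,numpy as np
def ray(c,uv):
    K=c["K"];T=c["world_from_camera"]
    d=np.array([(uv[0]-K[0,2])/K[0,0],-(uv[1]-K[1,2])/K[1,1],-1.])
    return T[:3,3],T[:3,:3]@d
def onplane(c,uv,z):
    o,d=ray(c,uv);return o+d*(z-o[2])/d[2]
def tri(c1,u1,c2,u2):
    o1,d1=ray(c1,u1);o2,d2=ray(c2,u2)
    A=np.stack([d1,-d2],1);t=np.linalg.lstsq(A,o2-o1,rcond=None)[0]
    p,q=o1+d1*t[0],o2+d2*t[1];return (p+q)/2,np.linalg.norm(p-q)
def holes(mask,amin):
    """outer contours with their largest inner contour"""
    cs,h=cv2.findContours(mask,cv2.RETR_CCOMP,cv2.CHAIN_APPROX_NONE);out=[]
    for i,k in enumerate(cs):
        if h[0][i][3]<0 and cv2.contourArea(k)>amin:
            out.append((k,[cs[j] for j in range(len(cs)) if h[0][j][3]==i and cv2.contourArea(cs[j])>8]))
    return out
def blue(c):
    hsv=cv2.cvtColor(c["pixels"],cv2.COLOR_RGB2HSV)
    return cv2.inRange(hsv,(105,90,20),(130,255,220))
def ell(k): return cv2.fitEllipse(k) if len(k)>=5 else None
E
python3 - <<'E'
from meas import *
for n in("top","scene"):
    c=dict(np.load(f"{n}0.npz"));print(n)
    for k,hs in holes(blue(c),60):
        (u,v),ax,_=ell(k)
        if not(150<u<480 and 100<v<330):continue
        print(" die",np.round([u,v,*ax],1),"holes",[np.round([*ell(h)[0],*ell(h)[1]],1).tolist() for h in hs if len(h)>4], np.round(onplane(c,(u,v),.018),4))
    hsv=cv2.cvtColor(c["pixels"],cv2.COLOR_RGB2HSV)
    b=cv2.inRange(hsv,(5,110,50),(20,255,255))
    for k,hs in holes(b,600):
        (u,v)=k.mean(0)[0]
        if not(200<u<450 and 200<v<400):continue
        print(" bar",np.round(cv2.minAreaRect(k),1) if 0 else cv2.minAreaRect(k))
        for h in hs:
            if len(h)>10:
                e=ell(h);print("  seat",np.round([*e[0],*e[1]],1),np.round(onplane(c,e[0],.016),4))
E
```

```text
top
 die [427.7 273.7  25.8  27. ] holes [[428.5, 273.4, 12.9, 13.3]] [0.4597 0.0782 0.018 ]
 die [425.2 197.1  23.2  30.2] holes [] [0.5731 0.0798 0.018 ]
 bar ((291.5764465332031, 291.1357116699219), (138.36053466796875, 39.31187438964844), 80.04937744140625)
  seat [300.2 343.3  17.8  18.8] [0.3595 0.2637 0.016 ]
  seat [295.5 316.   23.1  24.5] [0.3985 0.2708 0.016 ]
  seat [289.6 283.4  28.8  29.2] [0.4457 0.2796 0.016 ]
  seat [283.  245.9  34.   34.3] [0.5009 0.2898 0.016 ]
scene
 die [194.5 283.9  14.9  20. ] holes [[195.6, 280.3, 8.1, 15.4]] [0.6836 0.1402 0.018 ]
 die [226.5 250.5  16.6  25.5] holes [[227.9, 248.7, 9.0, 14.7]] [0.5893 0.092  0.018 ]
 bar ((373.3133850097656, 264.0948486328125), (31.058837890625, 98.0805435180664), 50.52754211425781)
  seat [386.3 246.7  15.6  20.7] [0.4014 0.2737 0.016 ]
```

```bash
python3 - <<'E'
from meas import *
a=dict(np.load("top0.npz"))["pixels"][110:300,340:460];b=dict(np.load("scene0.npz"))["pixels"][210:310,170:430]
for n,c,pts in(("top",a,None),("scene",b,None)):pass
t=dict(np.load("top0.npz"))["pixels"];h=cv2.cvtColor(t,cv2.COLOR_RGB2HSV)
for u,v in((392,123),(384,132),(392,132),(412,194),(424,180),(435,194),(358,197),(364,204),(500,250)):print(u,v,h[v,u])
a=cv2.resize(a,None,fx=3,fy=3,interpolation=2);b=cv2.resize(b,None,fx=2,fy=2,interpolation=2)
o=np.zeros((570,800,3),np.uint8);o[:570,:360]=a;
b=cv2.resize(b,(440,169));o[:169,360:800]=b
cv2.imwrite("pics/crop.png",o[:,:,::-1])
E
```

```text
392 123 [120  43  71]
384 132 [120  52  78]
392 132 [12 49 88]
412 194 [114  98  70]
424 180 [115  60  76]
435 194 [111 135  72]
358 197 [120  33  84]
364 204 [ 0 23 56]
500 250 [ 14  50 139]
```

View pics/crop.png

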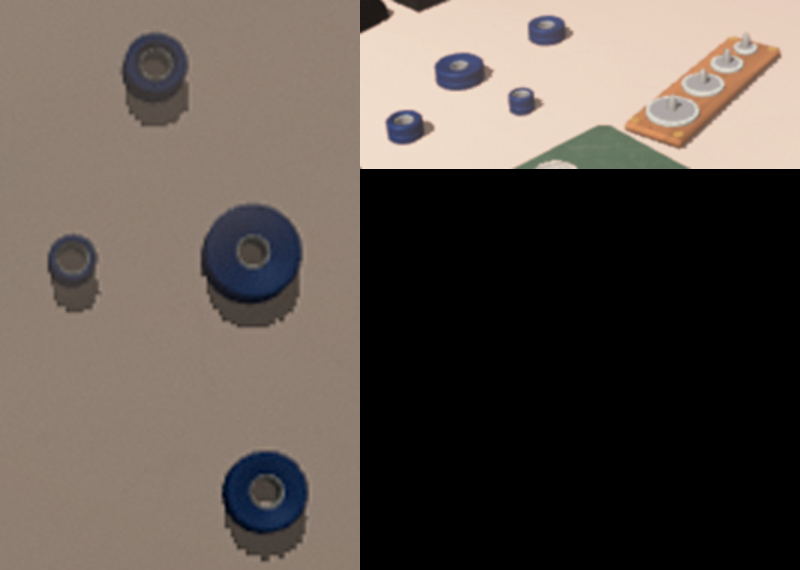

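The crop shows the four ring-shaped dies with grey bushes. The poorly lit ones are just less saturated, so I'll mask mainly on hue.

```bash
python3 - <<'E'
from meas import *
C={n:dict(np.load(f"{n}0.npz")) for n in("top","scene")};D={};S={}
for n,c in C.items():
    hsv=cv2.cvtColor(c["pixels"],cv2.COLOR_RGB2HSV)
    m=cv2.morphologyEx(cv2.inRange(hsv,(100,28,15),(132,255,230)),cv2.MORPH_CLOSE,np.ones((2,2),np.uint8))
    D[n]=[]
    for k,hs in holes(m,60):
        (u,v),ax,_=ell(k)
        if not(150<u<480 and 100<v<330) or not hs:continue
        h=max(hs,key=cv2.contourArea)
        cen=lambda q:ell(cv2.convexHull(q))[0]
        D[n].append((cen(h),(u,v),ax))
    g=cv2.inRange(hsv,(5,110,50),(20,255,255))
    # seats: light metal inside hull of bar
for u,o,ax in D["top"]:
    best=min((tri(C["top"],u,C["scene"],w[0])+(w[0],) for w in D["scene"]),key=lambda t:t[1])
    o18=onplane(C["top"],o,.016);w=onplane(C["top"],u,.018)
    s=C["top"]["world_from_camera"][2,3]/592.7
    print("die hole px",np.round(u,1),"tri",np.round(best[0],4),"gap",round(best[1],4),"hole@18",np.round(w,4),"outer",np.round(o18,4),"diam",np.round(np.array(ax)*(.882-.018)/592.7,4))
    print("   depth z of ring", end=" ")
    c=C["top"];u0,v0=map(int,np.round(o));r_=int(ax[0]/2)
    zz=[]
    for y in range(v0-r_,v0+r_+1):
        for x in range(u0-r_,u0+r_+1):
            d=c["z_map"][y,x]
            if d>0:
                oo,dd=ray(c,(x,y));zz.append((oo+dd*d)[2])
    print(np.round(np.percentile(zz,[10,50,90]),4))
# depth-based seats checks
c=C["top"]
for (x,y) in((300.2,343.3),(295.5,316),(289.6,283.4),(283,245.9)):
    zz=[(lambda t:t[0]+t[1]*c["z_map"][j,i])(ray(c,(i,j)))[2] for i in range(int(x)-7,int(x)+8) for j in range(int(y)-7,int(y)+8)]
    print("seat z",np.round(np.percentile(zz,[10,50,99]),4))
E
```

```text
die hole px [429.8 274.3] tri [0.458  0.0754 0.0104] gap 0.0037 hole@18 [0.4588 0.0753 0.018 ] outer [0.4582 0.0762 0.016 ] diam [0.0384 0.04  ]
   depth z of ring [0.0001 0.0163 0.0191]
die hole px [364.8 196.5] tri [0.5555 0.1789 0.0806] gap 0.0176 hole@18 [0.5742 0.1691 0.018 ] outer [0.5745 0.1695 0.016 ] diam [0.0196 0.0215]
   depth z of ring [-0.0002  0.0146  0.0194]
die hole px [424.9 194.5] tri [0.5772 0.0801 0.0112] gap 0.0033 hole@18 [0.5772 0.08   0.018 ] outer [0.5762 0.0806 0.016 ] diam [0.0452 0.0472]
   depth z of ring [0.0004 0.0166 0.0195]
die hole px [392.5 131. ] tri [0.6742 0.1274 0.0127] gap 0.0035 hole@18 [0.674  0.1268 0.018 ] outer [0.6738 0.1268 0.016 ] diam [0.0264 0.0282]
   depth z of ring [0.0008 0.0164 0.0192]
seat z [0.0134 0.0164 0.0319]
seat z [0.0147 0.0169 0.0322]
seat z [0.015 0.017 0.031]
seat z [0.0149 0.0169 0.0321]
```

```bash
python3 - <<'E'
from meas import *
c=dict(np.load("scene0.npz"))
for u,v in((185,95),(190,20),(345,150),(345,90),(350,10),(265,40),(265,157),(410,110),(460,90),(470,10),(400,165)):
    d=c["z_map"][v,u];o,r_=ray(c,(u,v));print(u,v,np.round(o+r_*d,3))
c=dict(np.load("top0.npz"))
for u,v in((470,420),(600,420),(490,470),(600,470)):
    d=c["z_map"][v,u];o,r_=ray(c,(u,v));print("top",u,v,np.round(o+r_*d,3))
from station import r
print(r.sense()["joints"])
E
```

```text
185 95 [ 0.269 -0.492  0.132]
190 20 [ 0.247 -0.461  0.312]
345 150 [0.254 0.05  0.096]
345 90 [0.256 0.051 0.215]
350 10 [0.242 0.051 0.353]
265 40 [ 0.246 -0.186  0.286]
265 157 [ 0.251 -0.207  0.024]
410 110 [0.032 0.045 0.133]
460 90 [-0.107  0.084  0.159]
470 10 [-0.062  0.115  0.334]
400 165 [0.061 0.047 0.012]
top 470 420 [0.269 0.044 0.111]
top 600 420 [ 0.266 -0.126  0.097]
top 490 470 [ 0.18  -0.008  0.001]
top 600 470 [ 0.249 -0.047  0.273]
[ 7.87591926e+01  2.20868951e+01  3.86573731e-01 -2.43786053e-02
 -6.84118714e+01 -1.48149054e+01]
```

Units first: shifts go in units of 100 mm and turns go in units of 4 degrees. So -0.08 m is -0.8, 0.26 m is 2.6, -36.5 degrees is -9.125.

```bash
cat > st.py <<'E'
import numpy as np,json,sys
from station import r
s=r.sense()
R=np.array(s["ee_rot"]);p=np.array(s["tcp_pos"])
open("log.jsonl","a").write(json.dumps(dict(q=list(map(float,s["joints"])),p=p.tolist(),R=R.tolist()))+"\n")
print("t",s["time_s"],"q",np.round(s["joints"],1),"p",np.round(p,4),"yaw",round(float(np.degrees(np.arctan2(R[1,0],R[0,0]))),2),"tilt",np.round(R[:2,2],4),"w",round(float(s["gripper_width"]),3),"F",np.round(s["wrist_force"],1),"g",round(float(s["gripper_force"]),1))
def go(x,y,z,yaw=None,src=None):
    d=R.T@(np.array([x,y,z])-p);y0=np.degrees(np.arctan2(R[1,0],R[0,0]))
    print("shift",np.round(d,4),"rz",None if yaw is None else round(float(-(yaw-y0)),2))
for a in sys.argv[1:]:
    go(*map(float,a.split(",")))
E
python3 st.py .43,.277,.30,10.46
```

```text
t 0.1 q [ 78.8  22.1   0.4  -0.  -68.4 -14.8] p [0.2743 0.561  0.2216] yaw -26.06 tilt [-0.0008 -0.0018] w 1.0 F [-0.3 -1.2  0.3] g 0.0
shift [ 0.2647  0.1868 -0.078 ] rz -36.52
```

steer_hand(
  offsets={"aperture":[1, 1, 1, 1, 1, 1, 1, 1], "tx":[2.6, 2.6, 2.6, 2.6, 2.6, 2.6, 2.6, 2.6], "ty":[1.9, 1.9, 1.9, 1.9, 1.9, 1.9, 1.9, 1.9], "tz":[-0.8, -0.8, -0.8, -0.8, -0.8, -0.8, -0.8, -0.8], "ax":[0, 0, 0, 0, 0, 0, 0, 0], "ay":[0, 0, 0, 0, 0, 0, 0, 0], "az":[-9.125, -9.125, -9.125, -9.125, -9.125, -9.125, -9.125, -9.125]},
)

```text
time_s: 0.9
tcp_pos: [0.426, 0.2738, 0.3039]
ee_rot: [[0.984, 0.177, 0.002], [0.177, -0.984, 0.001], [0.002, -0.001, -1.0]]
wrist_force: [-0.6, 0.6, -0.5]
gripper_width: 0.998
gripper_force: 0.0
```

```bash
python3 st.py .43,.277,.30,10.46
python3 - <<'E'
from station import r
import cv2,numpy as np
c=r.capture("wrist");cv2.imwrite("pics/w1.png",c["pixels"][:,:,::-1]);np.savez("w1.npz",**c);print(c["K"],c["world_from_camera"])
E
```

```text
t 0.9 q [ 51.1   7.4  -7.8   0.  -74.7  49. ] p [0.426  0.2738 0.3039] yaw 10.18 tilt [0.0017 0.0012] w 0.998 F [-0.6  0.6 -0.5] g 0.0
shift [ 0.0045 -0.0025  0.0039] rz -0.28
[[395.20368934   0.         324.42815867]
 [  0.         395.20368934 237.63254132]
 [  0.           0.           1.        ]] [[ 1.77572933e-01  9.52129716e-01  2.48830983e-01  4.94110060e-01]
 [-9.84107212e-01  1.71566017e-01  4.58049906e-02  2.85549687e-01]
 [ 9.21351968e-04 -2.53010092e-01  9.67463201e-01  4.66569315e-01]
 [ 0.00000000e+00  0.00000000e+00  0.00000000e+00  1.00000000e+00]]
```

View pics/w1.png

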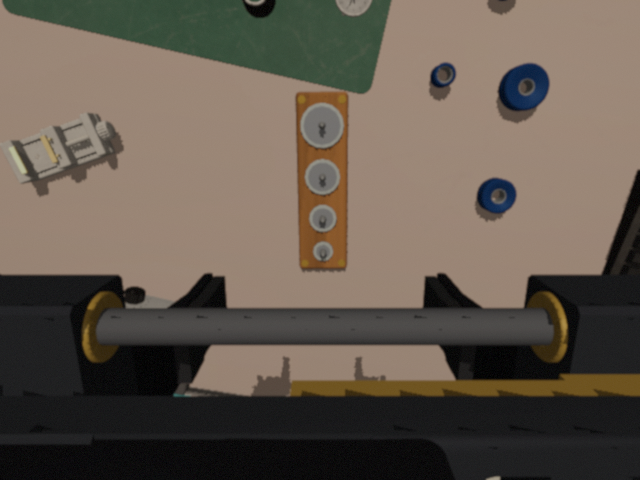

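The wrist view shows the seats in a row at (322,125), (322,177), (322,218) and (323,252). The dies are at (524,87), (497,196), (443,75), with the edge of die_32 at (502,0).

```bash
cat >> meas.py <<'E'
def dies(c,amin=60):
    hsv=cv2.cvtColor(c["pixels"],cv2.COLOR_RGB2HSV)
    m=cv2.morphologyEx(cv2.inRange(hsv,(100,28,15),(132,255,230)),cv2.MORPH_CLOSE,np.ones((2,2),np.uint8));o=[]
    for k,hs in holes(m,amin):
        if hs and len(k)>4:
            h=max(hs,key=cv2.contourArea)
            if len(h)>4:o.append((cv2.fitEllipse(cv2.convexHull(h))[0],cv2.fitEllipse(cv2.convexHull(k))))
    return o
def seats(c):
    hsv=cv2.cvtColor(c["pixels"],cv2.COLOR_RGB2HSV)
    m=cv2.inRange(hsv,(5,110,50),(20,255,255));o=[]
    for k,hs in holes(m,600):
        o+=[cv2.fitEllipse(cv2.convexHull(h)) for h in hs if len(h)>20 and cv2.contourArea(h)>100]
    return o
E
python3 - <<'E'
from meas import *
T=dict(np.load("top0.npz"));W=dict(np.load("w1.npz"));S=dict(np.load("scene0.npz"))
near=lambda L,p:min(L,key=lambda a:np.hypot(*(np.array(a)-p)))
top=[d[0] for d in dies(T)];w=[d[0] for d in dies(W)]
for n,(a,b) in dict(d48=((424,194),(526,86)),d40=((429,273),(497,196)),d24=((364,197),(444,75))).items():
    a=near(top,np.array(a));b=near(w,np.array(b));q,g=tri(T,a,W,b)
    print(n,np.round(a,1),np.round(b,1),"tri",np.round(q,4),"gap",round(g,4),"W@18",np.round(onplane(W,b,.018),4),"T@18",np.round(onplane(T,a,.018),4))
ts=[e[0] for e in seats(T)];ws=seats(W);wc=[e[0] for e in ws]
P=[]
for n,(a,b) in dict(s48=((283,246),(322,125)),s40=((290,284),(322,177)),s32=((296,317),(322,218)),s24=((300,344),(323,252))).items():
    a=near(ts,np.array(a));b=near(wc,np.array(b));q,g=tri(T,a,W,b);P.append(onplane(W,b,.016))
    print(n,np.round(a,1),np.round(b,1),"tri",np.round(q,4),"gap",round(g,4),"W@16",np.round(P[-1],4),"T@16",np.round(onplane(T,a,.016),4))
print(np.linalg.norm(np.diff(P,axis=0),axis=1))
E
```

```text
d48 [424.9 194.5] [527.   87.7] tri [0.5793 0.0794 0.0145] gap 0.0027 W@18 [0.58   0.0808 0.018 ] T@18 [0.5772 0.08   0.018 ]
d40 [429.8 274.3] [499.1 196.9] tri [0.4601 0.0738 0.0115] gap 0.002 W@18 [0.4615 0.0763 0.018 ] T@18 [0.4588 0.0753 0.018 ]
d24 [364.8 196.5] [445.6  75.3] tri [0.576  0.1688 0.0147] gap 0.0022 W@18 [0.5765 0.1695 0.018 ] T@18 [0.5742 0.1691 0.018 ]
s48 [283.  245.9] [321.6 125.1] tri [0.5031 0.2906 0.0006] gap 0.0014 W@16 [0.5032 0.2899 0.016 ] T@16 [0.5009 0.2898 0.016 ]
s40 [289.7 283.4] [322.  176.5] tri [0.4466 0.28   0.0037] gap 0.0011 W@16 [0.4481 0.2797 0.016 ] T@16 [0.4457 0.2796 0.016 ]
s32 [295.5 316.2] [322.3 218. ] tri [0.3985 0.271  0.0047] gap 0.0011 W@16 [0.4011 0.2708 0.016 ] T@16 [0.3983 0.2708 0.016 ]
s24 [300.2 343.3] [322.6 250.9] tri [0.3593 0.2636 0.0081] gap 0.0011 W@16 [0.3618 0.2635 0.016 ] T@16 [0.3595 0.2637 0.016 ]
[0.05603523 0.04786419 0.03990681]
```

```bash
python3 st.py .5786,.0804,.08,10.46
```

```text
t 0.95 q [ 51.3   7.5  -7.8  -0.  -74.7  49. ] p [0.4252 0.2751 0.303 ] yaw 10.25 tilt [0.0004 0.0009] w 1.001 F [0.2 0.5 0.3] g 0.0
shift [0.1162 0.2191 0.2228] rz -0.21
```

Converted, 0.223 m is 2.23, 0.219 m is 2.19, -0.2 degrees is -0.05.

steer_hand(
  offsets={"aperture":[0.85, 0.85, 0.85, 0.85, 0.85, 0.85, 0.85, 0.85], "tx":[1.16, 1.16, 1.16, 1.16, 1.16, 1.16, 1.16, 1.16], "ty":[2.19, 2.19, 2.19, 2.19, 2.19, 2.19, 2.19, 2.19], "tz":[1, 2.23, 2.23, 2.23, 2.23, 2.23, 2.23, 2.23], "ax":[0, 0, 0, 0, 0, 0, 0, 0], "ay":[0, 0, 0, 0, 0, 0, 0, 0], "az":[-0.05, -0.05, -0.05, -0.05, -0.05, -0.05, -0.05, -0.05]},
)

```text
time_s: 1.75
tcp_pos: [0.5763, 0.08, 0.0738]
ee_rot: [[0.983, 0.181, -0.01], [0.181, -0.983, -0.004], [-0.011, 0.002, -1.0]]
wrist_force: [-0.5, 0.6, -0.3]
gripper_width: 0.848
gripper_force: 0.0
```

steer_hand(
  offsets={"aperture":[0.85, 0.85], "tx":[0, 0], "ty":[0, 0], "tz":[0, 0], "ax":[0, 0], "ay":[0, 0], "az":[0, 0]},
)

```text
time_s: 1.95
tcp_pos: [0.5787, 0.0836, 0.0803]
ee_rot: [[0.982, 0.186, 0.001], [0.186, -0.982, 0.001], [0.001, -0.0, -1.0]]
wrist_force: [-0.0, 0.7, 0.2]
gripper_width: 0.849
gripper_force: 0.0
```

```bash
python3 st.py .5786,.0804,.08,10.46;python3 st.py .5786,.0804,.004,10.46
python3 - <<'E'
from station import r
import cv2,numpy as np
for n in("wrist","scene"):
    c=r.capture(n);cv2.imwrite(f"pics/{n}2.png",c["pixels"][:,:,::-1]);np.savez(f"{n}2.npz",**c)
E
```

```text
t 1.95 q [ 24.1  26.  -15.8   0.  -48.1  76.6] p [0.5787 0.0836 0.0803] yaw 10.74 tilt [0.0014 0.0005] w 0.849 F [-0.   0.7  0.2] g 0.0
shift [-0.0006  0.0031  0.0003] rz 0.28
t 1.95 q [ 24.1  26.  -15.8   0.  -48.1  76.6] p [0.5787 0.0836 0.0803] yaw 10.74 tilt [0.0014 0.0005] w 0.849 F [-0.   0.7  0.2] g 0.0
shift [-0.0008  0.0032  0.0763] rz 0.28
```

View pics/wrist2.png

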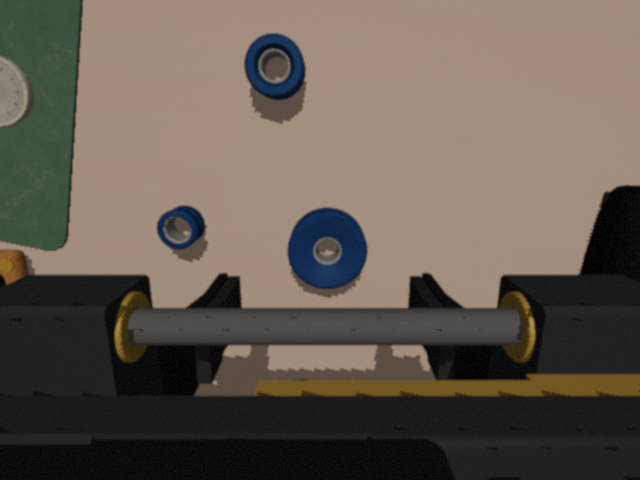

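View pics/scene2.png

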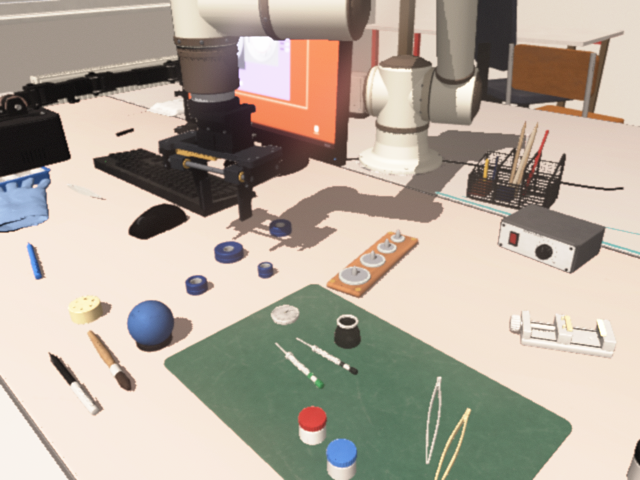

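The wrist view shows die_48 at (327,248) between the fingers in y, die_24 at (180,229) and die_32 at (275,66). In the scene view the forearm passes well to the +y side of the monitor. I'll remeasure the dies from this closer wrist pose.

```bash
python3 - <<'E'
from meas import *
T=dict(np.load("top0.npz"));W=dict(np.load("wrist2.npz"));V=dict(np.load("w1.npz"))
near=lambda L,p:min(L,key=lambda a:np.hypot(*(np.array(a)-p)))
t=[d[0] for d in dies(T)];w=[d[0] for d in dies(W)];v=[d[0] for d in dies(V)]
for n,(a,b,e) in dict(d48=((424,194),(327,248),(526,86)),d24=((364,197),(180,229),(444,75)),d32=((392,132),(275,66),None)).items():
    a=near(t,np.array(a));b=near(w,np.array(b));q,g=tri(T,a,W,b)
    print(n,np.round(b,1),"T-W",np.round(q,4),"gap",round(g,4),"W2@18",np.round(onplane(W,b,.018),4))
    if e:
        q,g=tri(V,near(v,np.array(e)),W,b);print("  W1-W2",np.round(q,4),round(g,4))
E
python3 st.py
```

```text
d48 [327.9 251.5] T-W [0.5787 0.0798 0.0111] gap 0.0017 W2@18 [0.5809 0.0811 0.018 ]
  W1-W2 [0.5804 0.0808 0.0171] 0.0008
d24 [177.4 230.8] T-W [0.5754 0.1699 0.0157] gap 0.0024 W2@18 [0.5769 0.1701 0.018 ]
  W1-W2 [0.5767 0.1698 0.0183] 0.0007
d32 [274.9  66.3] T-W [0.6751 0.1274 0.0175] gap 0.0022 W2@18 [0.6759 0.128  0.018 ]
t 2.05 q [ 24.1  25.9 -15.8   0.  -48.1  76.7] p [0.5787 0.0837 0.081 ] yaw 10.75 tilt [0.0024 0.001 ] w 0.85 F [-0.1 -0.   0.3] g 0.0
```

Converted, 0.076 m is 0.76, 0.003 m is 0.03, 0.3 degrees is 0.075.

steer_hand(
  offsets={"aperture":[0.85, 0.85, 0.85, 0.4, 0.4, 0.4, 0.4, 0.4], "tx":[0.01, 0.01, 0.01, 0.01, 0.01, 0.01, 0.01, 0.01], "ty":[0.03, 0.03, 0.03, 0.03, 0.03, 0.03, 0.03, 0.03], "tz":[0.4, 0.76, 0.76, 0.76, 0.76, 0.76, 0.76, 0.76], "ax":[0, 0, 0, 0, 0, 0, 0, 0], "ay":[0, 0, 0, 0, 0, 0, 0, 0], "az":[0.075, 0.075, 0.075, 0.075, 0.075, 0.075, 0.075, 0.075]},
)

```text
time_s: 2.85
tcp_pos: [0.5804, 0.0798, 0.0046]
ee_rot: [[0.984, 0.18, 0.002], [0.18, -0.984, 0.001], [0.002, -0.0, -1.0]]
wrist_force: [-0.6, 1.4, 3.6]
gripper_width: 0.541
gripper_force: 30.0
```

```bash
python3 st.py
```

```text
t 2.85 q [ 23.7  32.  -19.3  -0.  -38.7  76.7] p [0.5804 0.0798 0.0046] yaw 10.36 tilt [0.0015 0.0008] w 0.541 F [-0.6  1.4  3.6] g 30.0
```

```bash
python3 st.py .5032,.2899,.07,10.46
```

```text
t 2.85 q [ 23.7  32.  -19.3  -0.  -38.7  76.7] p [0.5804 0.0798 0.0046] yaw 10.36 tilt [0.0015 0.0008] w 0.541 F [-0.6  1.4  3.6] g 30.0
shift [-0.038  -0.2205 -0.0654] rz -0.1
```

steer_hand(
  offsets={"aperture":[0.4, 0.4, 0.4, 0.4, 0.4, 0.4, 0.4, 0.4], "tx":[0, -0.2, -0.38, -0.38, -0.38, -0.38, -0.38, -0.38], "ty":[0, -0.5, -2.2, -2.2, -2.2, -2.2, -2.2, -2.2], "tz":[-0.5, -0.66, -0.66, -0.66, -0.66, -0.66, -0.66, -0.66], "ax":[0, 0, 0, 0, 0, 0, 0, 0], "ay":[0, 0, 0, 0, 0, 0, 0, 0], "az":[0, 0, 0, 0, 0, 0, 0, 0]},
)

```text
time_s: 3.65
tcp_pos: [0.5024, 0.289, 0.0691]
ee_rot: [[0.984, 0.18, -0.001], [0.18, -0.984, -0.001], [-0.001, 0.001, -1.0]]
wrist_force: [-1.1, -0.7, -0.6]
gripper_width: 0.545
gripper_force: 30.0
```

steer_hand(
  offsets={"aperture":[0.4, 0.4], "tx":[0, 0], "ty":[0, 0], "tz":[0, 0], "ax":[0, 0], "ay":[0, 0], "az":[0, 0]},
)

```text
time_s: 3.85
tcp_pos: [0.5033, 0.2876, 0.0694]
ee_rot: [[0.984, 0.178, -0.001], [0.178, -0.984, -0.001], [-0.001, 0.0, -1.0]]
wrist_force: [0.1, 0.5, -0.9]
gripper_width: 0.541
gripper_force: 30.0
```

```bash
python3 st.py .5032,.2899,.07,10.46
python3 - <<'E'
from station import r
import cv2,numpy as np
c=r.capture("wrist");cv2.imwrite(f"pics/w3.png",c["pixels"][:,:,::-1]);np.savez(f"w3.npz",**c)
E
```

```text
t 3.85 q [ 45.7  26.5 -17.1  -0.  -46.5  54.5] p [0.5033 0.2876 0.0694] yaw 10.23 tilt [-0.0006 -0.0006] w 0.541 F [ 0.1  0.5 -0.9] g 30.0
shift [ 0.0003 -0.0023 -0.0006] rz -0.23
```

View pics/w3.png

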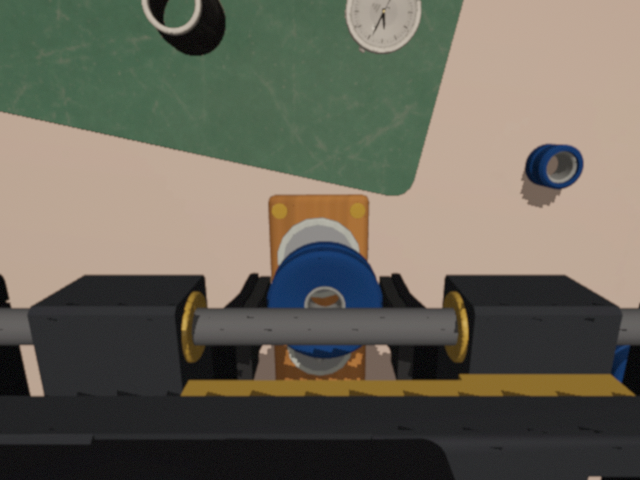

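The wrist view shows die_48 held level, with its bore at about (325,301) over the bar. Seat_48 shows behind it, and the movement and loupe are untouched. I'll check the lateral alignment.

```bash
python3 - <<'E'
from meas import *
W=dict(np.load("w3.npz"))
hsv=cv2.cvtColor(W["pixels"],cv2.COLOR_RGB2HSV)
b=cv2.inRange(hsv,(5,110,50),(20,255,255));m=cv2.inRange(hsv,(105,90,20),(130,255,220))
a=np.radians(10.46);A=np.array([np.cos(a),np.sin(a)]);N=np.array([-A[1],A[0]])
f=lambda uv,z:np.round([onplane(W,uv,z)[:2]@A,onplane(W,uv,z)[:2]@N],4)
print("seat48 expected",np.round([np.array([.5032,.2899])@A,np.array([.5032,.2899])@N],4))
for v in(215,230):
    x=np.flatnonzero(b[v,250:390])+250;print("bar mid",f(((x[0]+x[-1])/2,v),.012),f((x[0],v),.012),f((x[-1],v),.012))
for v in(275,285,295):
    x=np.flatnonzero(m[v,255:395])+255;print("die rim row",v,x[0],x[-1],f(((x[0]+x[-1])/2,v),.0828))
for k,hs in holes(m,500):
    for h in hs:
        if cv2.contourArea(h)>60: print("bore",ell(cv2.convexHull(h)),f(ell(cv2.convexHull(h))[0],.0828))
print("tcp",np.array([.5033,.2876])@A,np.array([.5033,.2876])@N)
k=[q for q in cv2.findContours(cv2.inRange(hsv,(0,0,90),(180,70,255)),cv2.RETR_EXTERNAL,cv2.CHAIN_APPROX_NONE)[0]]
E
```

```text
seat48 expected [0.5475 0.1937]
bar mid [0.5718 0.1943] [0.5719 0.222 ] [0.5717 0.1665]
bar mid [0.5631 0.194 ] [0.5632 0.2218] [0.563  0.1663]
die rim row 275 276 373 [0.5618 0.1908]
die rim row 285 269 380 [0.5575 0.1908]
die rim row 295 266 383 [0.5532 0.1908]
bore ((561.4178466796875, 167.0452880859375), (30.771934509277344, 36.48391342163086), 43.18693161010742) [0.6042 0.1022]
tcp 0.5471496102362693 0.19144700054662284
```

```bash
python3 - <<'E'
from meas import *
W=dict(np.load("w3.npz"));W1=dict(np.load("wrist2.npz"))
a=np.radians(10.46);A=np.array([np.cos(a),np.sin(a)])
def rows(W,us,z,lab):
    hsv=cv2.cvtColor(W["pixels"],cv2.COLOR_RGB2HSV);m=cv2.inRange(hsv,(100,60,15),(132,255,230))
    x0,x1,y0,y1=us;k=m[y0:y1,x0:x1]
    c=max(cv2.findContours(k,cv2.RETR_EXTERNAL,cv2.CHAIN_APPROX_NONE)[0],key=cv2.contourArea)[:,0]+[x0,y0]
    t=c[c[:,1].argmin()];xs=c[c[:,1]==t[1],0].mean()
    print(lab,"front rim row",t[1],"along",np.round(onplane(W,(xs,t[1]),z)[:2]@A-.024,4), "3 lower:",np.round(onplane(W,(xs,t[1]),z-.018)[:2]@A-.024,4))
    for v in range(282,308,3):
        x=np.flatnonzero(m[v,300:350]==0);print(v,x.min()+300 if len(x) else 0,x.max()+300 if len(x) else 0,end="; ")
    print()
rows(W,(255,395,235,306),.0828,"held")
rows(W1,(285,370,200,292),.018,"before")
print(np.array([.5805,.081])@A)
u=(324,306);print("bush centre@row306",onplane(W,u,.0828)[:2]@A)
cv2.imwrite("pics/crop3.png",cv2.resize(W["pixels"][225:345,240:410,::-1],None,fx=4,fy=4,interpolation=cv2.INTER_CUBIC))
E
```

```text
held front rim row 242 along 0.5515 3 lower: 0.5465
282 0 0; 285 0 0; 288 315 334; 291 311 338; 294 308 341; 297 306 343; 300 305 344; 303 304 345; 306 304 345; 
before front rim row 208 along 0.5882 3 lower: 0.5849
282 300 349; 285 300 349; 288 300 349; 291 300 349; 294 300 349; 297 300 349; 300 300 349; 303 300 349; 306 300 349; 
0.5855586607191515
bush centre@row306 0.5483500338727546
```

View pics/crop3.png

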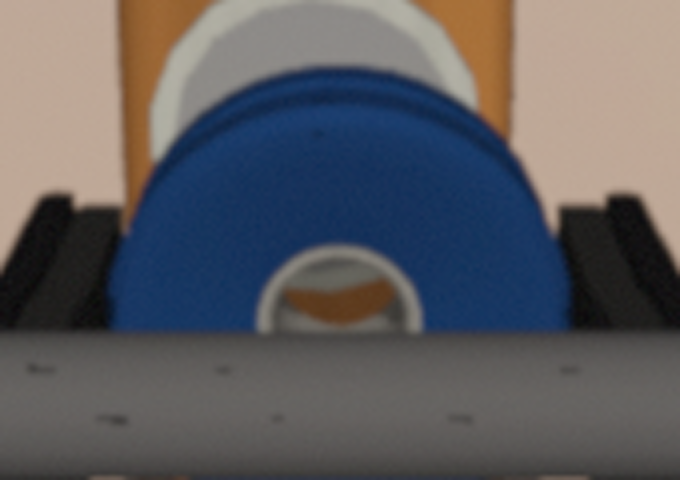

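The crop shows the bore over the pin area, about 3 mm off sideways and good along the bar. I'll correct that and lower.

Converted, 0.048 m is 0.48, 0.02 m is 0.2.

steer_hand(
  offsets={"aperture":[0.4, 0.4, 0.4, 0.4, 0.4, 0.4], "tx":[0, 0, 0, 0, 0, 0], "ty":[-0.028, -0.028, -0.028, -0.028, -0.028, -0.028], "tz":[0, 0.2, 0.35, 0.42, 0.48, 0.48], "ax":[0, 0, 0, 0, 0, 0], "ay":[0, 0, 0, 0, 0, 0], "az":[0, 0, 0, 0, 0, 0]},
)

```text
time_s: 4.5
tcp_pos: [0.5028, 0.2918, 0.0214]
ee_rot: [[0.984, 0.179, -0.0], [0.179, -0.984, -0.0], [-0.0, 0.0, -1.0]]
wrist_force: [0.2, 0.0, -0.2]
gripper_width: 0.543
gripper_force: 30.0
```

```bash
python3 st.py .5032,.2899,.0206,10.46
```

```text
t 4.5 q [ 46.1  30.3 -19.2   0.  -40.5  54.2] p [0.5028 0.2918 0.0214] yaw 10.33 tilt [-0.     -0.0003] w 0.543 F [ 0.2  0.  -0.2] g 30.0
shift [0.0001 0.0019 0.0008] rz -0.13
```

Converted, -0.06 m is -0.6, -0.03 m is -0.3.

steer_hand(
  offsets={"aperture":[0.75, 0.75, 0.75, 0.75, 0.75, 0.75], "tx":[0, 0, 0, 0, 0, 0], "ty":[0, 0, 0, 0, 0, 0], "tz":[0, 0, 0, -0.3, -0.6, -0.6], "ax":[0, 0, 0, 0, 0, 0], "ay":[0, 0, 0, 0, 0, 0], "az":[0, 0, 0, 0, 0, 0]},
)

```text
time_s: 5.1
tcp_pos: [0.5052, 0.2941, 0.0865]
ee_rot: [[0.983, 0.181, 0.008], [0.181, -0.984, 0.006], [0.009, -0.005, -1.0]]
wrist_force: [0.8, 0.1, -0.6]
gripper_width: 0.75
gripper_force: 0.0
```

```bash
python3 st.py .5767,.170,.06,10.46
```

```text
t 5.1 q [ 46.1  25.4 -15.9   0.1 -48.1  54.2] p [0.5052 0.2941 0.0865] yaw 10.41 tilt [0.008  0.0064] w 0.75 F [ 0.8  0.1 -0.6] g 0.0
shift [0.0476 0.1351 0.0263] rz -0.05
```

steer_hand(
  offsets={"aperture":[0.5, 0.5, 0.5, 0.5, 0.5, 0.5, 0.5], "tx":[0.5, 0.5, 0.5, 0.5, 0.5, 0.5, 0.5], "ty":[1.33, 1.33, 1.33, 1.33, 1.33, 1.33, 1.33], "tz":[0, 0, 0.2, 0.2, 0.2, 0.2, 0.2], "ax":[0, 0, 0, 0, 0, 0, 0], "ay":[0, 0, 0, 0, 0, 0, 0], "az":[0, 0, 0, 0, 0, 0, 0]},
)

```text
time_s: 5.8
tcp_pos: [0.5755, 0.1712, 0.0621]
ee_rot: [[0.983, 0.181, 0.001], [0.181, -0.983, 0.001], [0.001, -0.0, -1.0]]
wrist_force: [-0.3, -0.6, 0.7]
gripper_width: 0.501
gripper_force: 0.0
```

```bash
python3 st.py .5767,.170,.004,10.46
python3 - <<'E'
from station import r
from meas import *
c=r.capture("wrist");np.savez("w4.npz",**c);cv2.imwrite("pics/w4.png",c["pixels"][:,:,::-1])
for b,e in dies(c):print(np.round(b,1),np.round(onplane(c,b,.018),4),np.round(e[1]))
E
```

```text
t 5.8 q [ 32.   28.6 -14.5   0.  -46.9  68.4] p [0.5755 0.1712 0.0621] yaw 10.45 tilt [0.0011 0.0006] w 0.501 F [-0.3 -0.6  0.7] g 0.0
shift [0.0009 0.0014 0.0581] rz -0.01
[152.5 472.1] [0.4178 0.2532 0.018 ] [15. 30.]
[324.9 261.8] [0.5769 0.1704 0.018 ] [42. 47.]
[444.9  88.3] [0.6759 0.1287 0.018 ] [63. 73.]
```

View pics/w4.png

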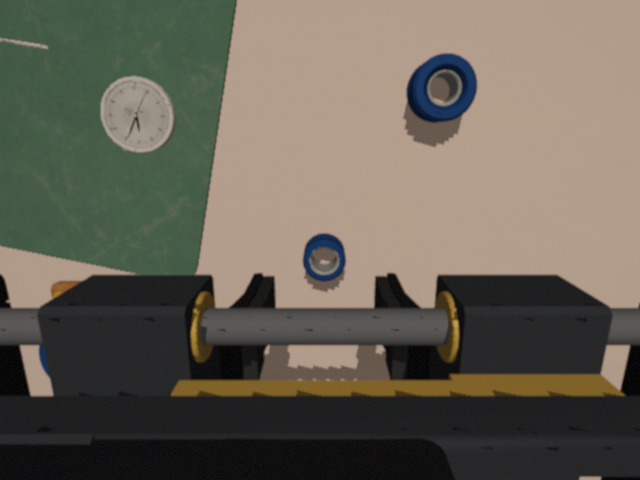

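The wrist view shows die_24 at (325,262), centred between the fingers, and die_32 at (445,88). Next I grasp die_24.

Units first: shifts go in units of 100 mm and turns go in units of 4 degrees. So 0.058 m is 0.58, 0.03 m is 0.3.

steer_hand(
  offsets={"aperture":[0.5, 0.5, 0.5, 0.15, 0.15, 0.15, 0.15], "tx":[0.01, 0.01, 0.01, 0.01, 0.01, 0.01, 0.01], "ty":[0.01, 0.01, 0.01, 0.01, 0.01, 0.01, 0.01], "tz":[0.3, 0.58, 0.58, 0.58, 0.58, 0.58, 0.58], "ax":[0, 0, 0, 0, 0, 0, 0], "ay":[0, 0, 0, 0, 0, 0, 0], "az":[0, 0, 0, 0, 0, 0, 0]},
)

```text
time_s: 6.55
tcp_pos: [0.5771, 0.1694, 0.0045]
ee_rot: [[0.984, 0.18, 0.001], [0.18, -0.984, 0.001], [0.001, -0.001, -1.0]]
wrist_force: [-0.4, 1.3, 2.7]
gripper_width: 0.258
gripper_force: 30.0
```

```bash
python3 st.py .3618,.2635,.07,10.46
```

```text
t 6.55 q [ 31.8  33.1 -16.9   0.  -39.9  68.6] p [0.5771 0.1694 0.0045] yaw 10.35 tilt [0.0012 0.0008] w 0.258 F [-0.4  1.3  2.7] g 30.0
shift [-0.1948 -0.1313 -0.0657] rz -0.11
```

Converted, -0.195 m is -1.95, -0.131 m is -1.31.

steer_hand(
  offsets={"aperture":[0.15, 0.15, 0.15, 0.15, 0.15, 0.15, 0.15, 0.15], "tx":[0, -0.5, -1.95, -1.95, -1.95, -1.95, -1.95, -1.95], "ty":[0, -0.3, -1.31, -1.31, -1.31, -1.31, -1.31, -1.31], "tz":[-0.5, -0.66, -0.66, -0.66, -0.66, -0.66, -0.66, -0.66], "ax":[0, 0, 0, 0, 0, 0, 0, 0], "ay":[0, 0, 0, 0, 0, 0, 0, 0], "az":[0, 0, 0, 0, 0, 0, 0, 0]},
)

```text
time_s: 7.35
tcp_pos: [0.3611, 0.2636, 0.0702]
ee_rot: [[0.983, 0.182, 0.001], [0.182, -0.983, 0.001], [0.001, -0.001, -1.0]]
wrist_force: [-0.2, -0.1, -0.7]
gripper_width: 0.261
gripper_force: 30.0
```

steer_hand(
  offsets={"aperture":[0.15, 0.15], "tx":[0, 0], "ty":[0, 0], "tz":[0, 0], "ax":[0, 0], "ay":[0, 0], "az":[0, 0]},
)

```text
time_s: 7.55
tcp_pos: [0.3623, 0.2627, 0.0695]
ee_rot: [[0.984, 0.178, 0.0], [0.178, -0.984, 0.0], [0.0, -0.0, -1.0]]
wrist_force: [-0.2, 0.5, -0.7]
gripper_width: 0.258
gripper_force: 30.0
```

```bash
python3 st.py .3618,.2635,.0206,10.46
cat > chk.py <<'E'
# held die vs seat, in bar coordinates (along, across)
import sys
from station import r
from meas import *
ztop=float(sys.argv[1]);f=sys.argv[2]
W=r.capture("wrist");np.savez(f+".npz",**W);cv2.imwrite(f"pics/{f}.png",W["pixels"][:,:,::-1])
hsv=cv2.cvtColor(W["pixels"],cv2.COLOR_RGB2HSV);m=cv2.inRange(hsv,(100,60,15),(132,255,230))
a=np.radians(10.46);A=np.array([np.cos(a),np.sin(a)]);N=np.array([-A[1],A[0]])
g=lambda uv,z:np.round([onplane(W,uv,z)[:2]@A,onplane(W,uv,z)[:2]@N],4)
for s in((.5032,.2899),(.4481,.2797),(.4011,.2708),(.3618,.2635)):print("seat",np.round([np.array(s)@A,np.array(s)@N],4))
for v in(285,295,303):
    row=m[v];u=np.arange(640);x=u[(row>0)&(abs(u-325)<62)]
    if len(x):
        gap=np.setdiff1d(np.arange(x[0],x[-1]),x);gap=gap if len(gap) else np.array([0])
        print("row",v,x[0],x[-1],g(((x[0]+x[-1])/2,v),ztop),"bush",gap[0],gap[-1])
E
python3 chk.py .0834 w5
```

```text
t 7.55 q [ 56.9  15.7 -35.4   0.  -38.9  43.4] p [0.3623 0.2627 0.0695] yaw 10.23 tilt [0.0001 0.0001] w 0.258 F [-0.2  0.5 -0.7] g 30.0
shift [-0.0004 -0.0009  0.0489] rz -0.23
seat [0.5475 0.1937]
seat [0.4914 0.1937]
seat [0.4436 0.1935]
seat [0.4036 0.1934]
row 285 283 348 [0.4146 0.1954] bush 284 299
row 295 296 352 [0.4102 0.192 ] bush 310 339
row 303 296 353 [0.4067 0.1919] bush 304 344
```

View pics/w5.png

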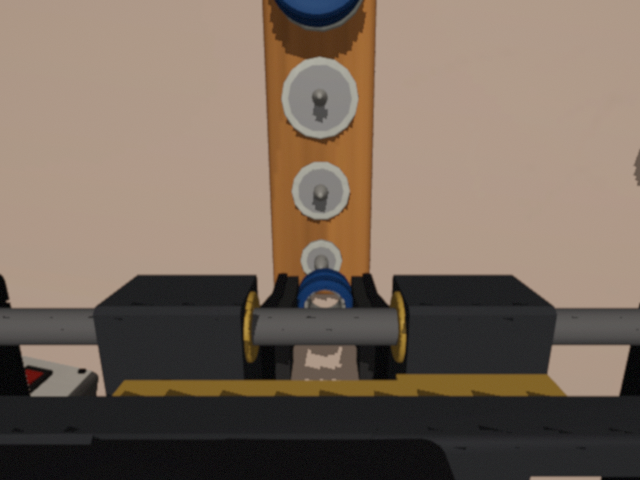

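The wrist view shows the held die_24 at (324,290), seat_24 just ahead at (321,257), seat_32 at (320,191), seat_40 at (319,97), and die_48 sitting on its seat at the top. A 1.5 mm sideways correction remains before lowering.

```bash
python3 - <<'E'
from meas import *
W=dict(np.load("w5.npz"))
for e in seats(W):print(np.round(e[0],1),np.round(onplane(W,e[0],.016),4))
V=dict(np.load("w1.npz"))
print(tri(W,min(seats(W),key=lambda e:abs(e[0][1]-97))[0],V,(322,176.5)))
E
```

```text
[246.9 327.1] [0.3117 0.3001 0.016 ]
[320.2 190.3] [0.4007 0.2712 0.016 ]
[319.4  97.5] [0.448  0.2801 0.016 ]
(array([0.44808948, 0.27986045, 0.01571852]), np.float64(0.00047357330400675236))
```

steer_hand(
  offsets={"aperture":[0.15, 0.15, 0.15, 0.15, 0.15, 0.15], "tx":[0, 0, 0, 0, 0, 0], "ty":[-0.015, -0.015, -0.015, -0.015, -0.015, -0.015], "tz":[0, 0.2, 0.35, 0.42, 0.48, 0.48], "ax":[0, 0, 0, 0, 0, 0], "ay":[0, 0, 0, 0, 0, 0], "az":[0, 0, 0, 0, 0, 0]},
)

```text
time_s: 8.2
tcp_pos: [0.3613, 0.2644, 0.0212]
ee_rot: [[0.984, 0.179, -0.0], [0.179, -0.984, -0.001], [-0.0, 0.001, -1.0]]
wrist_force: [-0.2, -0.6, 0.3]
gripper_width: 0.26
gripper_force: 30.0
```

```bash
python3 st.py .3618,.2635,.0206,10.46
```

```text
t 8.2 q [ 57.1  20.8 -38.1   0.  -31.2  43.2] p [0.3613 0.2644 0.0212] yaw 10.33 tilt [-0.0003 -0.0006] w 0.26 F [-0.2 -0.6  0.3] g 30.0
shift [0.0003 0.001  0.0006] rz -0.13
```

Converted, -0.06 m is -0.6, -0.03 m is -0.3.

steer_hand(
  offsets={"aperture":[0.5, 0.5, 0.5, 0.5, 0.6, 0.6, 0.6], "tx":[0, 0, 0, 0, 0, 0, 0], "ty":[0, 0, 0, 0, 0, 0, 0], "tz":[0, 0, 0, -0.3, -0.6, -0.6, -0.6], "ax":[0, 0, 0, 0, 0, 0, 0], "ay":[0, 0, 0, 0, 0, 0, 0], "az":[0, 0, 0, 0, 0, 0, 0]},
)

```text
time_s: 8.9
tcp_pos: [0.3612, 0.2648, 0.0822]
ee_rot: [[0.984, 0.179, 0.001], [0.179, -0.984, 0.002], [0.001, -0.002, -1.0]]
wrist_force: [0.1, -0.2, -0.5]
gripper_width: 0.59
gripper_force: 0.0
```

```bash
python3 st.py .6757,.1285,.06,10.46
```

```text
t 8.9 q [ 57.1  14.5 -34.6  -0.  -40.8  43.2] p [0.3612 0.2648 0.0822] yaw 10.33 tilt [0.001 0.002] w 0.59 F [ 0.1 -0.2 -0.5] g 0.0
shift [0.2849 0.1905 0.0223] rz -0.13
```

Converted, 0.285 m is 2.85, 0.19 m is 1.9.

steer_hand(
  offsets={"aperture":[0.6, 0.6, 0.6, 0.6, 0.6, 0.6, 0.6, 0.6], "tx":[2.85, 2.85, 2.85, 2.85, 2.85, 2.85, 2.85, 2.85], "ty":[1.9, 1.9, 1.9, 1.9, 1.9, 1.9, 1.9, 1.9], "tz":[0, 0, 0, 0, 0, 0.2, 0.2, 0.2], "ax":[0, 0, 0, 0, 0, 0, 0, 0], "ay":[0, 0, 0, 0, 0, 0, 0, 0], "az":[0, 0, 0, 0, 0, 0, 0, 0]},
)

```text
time_s: 9.7
tcp_pos: [0.6777, 0.1253, 0.0564]
ee_rot: [[0.985, 0.175, -0.004], [0.175, -0.985, -0.002], [-0.005, 0.001, -1.0]]
wrist_force: [-2.0, 0.1, -0.9]
gripper_width: 0.603
gripper_force: 0.0
```

steer_hand(
  offsets={"aperture":[0.6, 0.6], "tx":[0, 0], "ty":[0, 0], "tz":[0, 0], "ax":[0, 0], "ay":[0, 0], "az":[0, 0]},
)

```text
time_s: 9.9
tcp_pos: [0.6743, 0.1289, 0.0607]
ee_rot: [[0.984, 0.18, -0.002], [0.18, -0.984, -0.001], [-0.002, 0.0, -1.0]]
wrist_force: [-0.1, 0.2, 0.8]
gripper_width: 0.599
gripper_force: 0.0
```

```bash
python3 st.py .6757,.1285,.004,10.46
python3 - <<'E'
from station import r
from meas import *
c=r.capture("wrist");np.savez("w6.npz",**c)
for b,e in dies(c):print(np.round(b,1),np.round(onplane(c,b,.018),4),np.round(e[1]))
E
```

```text
t 9.9 q [ 24.3  35.8  -0.9  -0.  -53.5  76.1] p [0.6743 0.1289 0.0607] yaw 10.37 tilt [-0.0021 -0.0006] w 0.599 F [-0.1  0.2  0.8] g 0.0
shift [0.0014 0.0006 0.0567] rz -0.09
[325.  260.6] [0.6768 0.1283 0.018 ] [57. 61.]
```

steer_hand(
  offsets={"aperture":[0.6, 0.6, 0.6, 0.25, 0.25, 0.25, 0.25], "tx":[0.02, 0.02, 0.02, 0.02, 0.02, 0.02, 0.02], "ty":[0.01, 0.01, 0.01, 0.01, 0.01, 0.01, 0.01], "tz":[0.3, 0.56, 0.56, 0.56, 0.56, 0.56, 0.56], "ax":[0, 0, 0, 0, 0, 0, 0], "ay":[0, 0, 0, 0, 0, 0, 0], "az":[0, 0, 0, 0, 0, 0, 0]},
)

```text
time_s: 10.65
tcp_pos: [0.6787, 0.1287, 0.0075]
ee_rot: [[0.984, 0.18, 0.003], [0.18, -0.984, 0.001], [0.003, -0.001, -1.0]]
wrist_force: [-1.0, 0.6, 2.8]
gripper_width: 0.355
gripper_force: 30.0
```

```bash
python3 st.py .4009,.271,.08,10.46
```

```text
t 10.65 q [ 24.1  39.4  -2.8   0.  -47.6  76.2] p [0.6787 0.1287 0.0075] yaw 10.37 tilt [0.0028 0.0011] w 0.355 F [-1.   0.6  2.8] g 30.0
shift [-0.2474 -0.19   -0.0732] rz -0.09
```

steer_hand(
  offsets={"aperture":[0.25], "tx":[0], "ty":[0], "tz":[0], "ax":[0], "ay":[0], "az":[0]},
)

```text
time_s: 10.75
tcp_pos: [0.6787, 0.1287, 0.0074]
ee_rot: [[0.984, 0.18, 0.003], [0.18, -0.984, 0.001], [0.003, -0.001, -1.0]]
wrist_force: [-0.9, 1.9, 5.9]
gripper_width: 0.355
gripper_force: 30.0
```

```bash
python3 st.py .4009,.271,.075,10.46
```

```text
t 10.75 q [ 24.1  39.4  -2.8   0.  -47.7  76.2] p [0.6787 0.1287 0.0074] yaw 10.37 tilt [0.0027 0.001 ] w 0.355 F [-0.9  1.9  5.9] g 30.0
shift [-0.2474 -0.19   -0.0682] rz -0.09
```

steer_hand(
  offsets={"aperture":[0.25, 0.25, 0.25, 0.25, 0.25, 0.25, 0.25, 0.25], "tx":[0, -0.5, -2.45, -2.45, -2.45, -2.45, -2.45, -2.45], "ty":[0, -0.4, -1.89, -1.89, -1.89, -1.89, -1.89, -1.89], "tz":[-0.5, -0.7, -0.7, -0.7, -0.7, -0.7, -0.7, -0.7], "ax":[0, 0, 0, 0, 0, 0, 0, 0], "ay":[0, 0, 0, 0, 0, 0, 0, 0], "az":[0, 0, 0, 0, 0, 0, 0, 0]},
)

```text
time_s: 11.55
tcp_pos: [0.3992, 0.2707, 0.0758]
ee_rot: [[0.983, 0.183, -0.001], [0.183, -0.983, -0.0], [-0.001, 0.0, -1.0]]
wrist_force: [0.8, -1.1, -1.0]
gripper_width: 0.353
gripper_force: 30.0
```

steer_hand(
  offsets={"aperture":[0.25, 0.25, 0.25], "tx":[0, 0, 0], "ty":[0, 0, 0], "tz":[0, 0, 0], "ax":[0, 0, 0], "ay":[0, 0, 0], "az":[0, 0, 0]},
)

```text
time_s: 11.85
tcp_pos: [0.4039, 0.2697, 0.0755]
ee_rot: [[0.984, 0.178, 0.0], [0.178, -0.984, 0.0], [0.0, -0.0, -1.0]]
wrist_force: [0.4, -0.4, -0.9]
gripper_width: 0.355
gripper_force: 30.0
```

```bash
python3 st.py .4009,.271,.021,10.46
```

```text
t 11.85 q [ 53.   18.3 -29.9   0.  -41.7  47.3] p [0.4039 0.2697 0.0755] yaw 10.25 tilt [0.0003 0.0001] w 0.355 F [ 0.4 -0.4 -0.9] g 30.0
shift [-0.0027 -0.0018  0.0545] rz -0.21
```

```bash
python3 chk.py .086 w7; python3 - <<'E'
import cv2
cv2.imwrite("pics/w7c.png",cv2.resize(cv2.imread("pics/w7.png")[60:350,220:430],None,fx=2,fy=2,interpolation=2))
E
```

```text
seat [0.5475 0.1937]
seat [0.4914 0.1937]
seat [0.4436 0.1935]
seat [0.4036 0.1934]
row 285 293 356 [0.4554 0.1912] bush 0 0
row 295 288 361 [0.451  0.1912] bush 309 339
row 303 265 384 [0.4474 0.1913] bush 266 383
```

View pics/w7c.png

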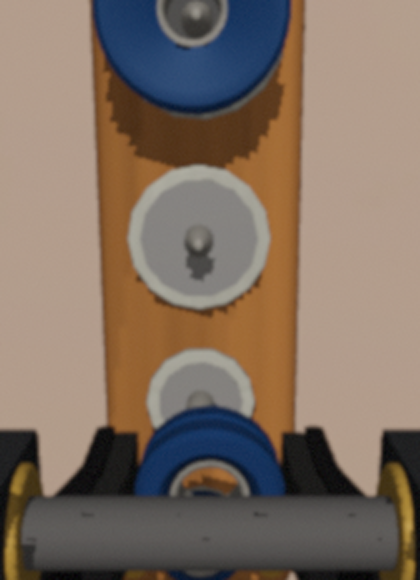

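The crop shows die_48 centred on its pin, with the held die_32 just ahead of seat_32. I'll shift (-2, -2) mm and lower.

Converted, 0.051 m is 0.51, -0.002 m is -0.02.

steer_hand(
  offsets={"aperture":[0.25, 0.25, 0.25, 0.25, 0.25, 0.25, 0.25], "tx":[-0.02, -0.02, -0.02, -0.02, -0.02, -0.02, -0.02], "ty":[-0.02, -0.02, -0.02, -0.02, -0.02, -0.02, -0.02], "tz":[0, 0.2, 0.35, 0.45, 0.51, 0.51, 0.51], "ax":[0, 0, 0, 0, 0, 0, 0], "ay":[0, 0, 0, 0, 0, 0, 0], "az":[0, 0, 0, 0, 0, 0, 0]},
)

```text
time_s: 12.6
tcp_pos: [0.4008, 0.2719, 0.0248]
ee_rot: [[0.984, 0.179, 0.0], [0.179, -0.984, 0.0], [0.001, -0.0, -1.0]]
wrist_force: [-0.3, -0.1, 0.5]
gripper_width: 0.359
gripper_force: 30.0
```

```bash
python3 st.py .4009,.271,.0235,10.46
```

```text
t 12.6 q [ 53.4  23.  -32.9   0.  -34.   46.9] p [0.4008 0.2719 0.0248] yaw 10.33 tilt [0.0005 0.0005] w 0.359 F [-0.3 -0.1  0.5] g 30.0
shift [-0.0001  0.0009  0.0013] rz -0.13
```

Converted, -0.06 m is -0.6, -0.03 m is -0.3.

steer_hand(
  offsets={"aperture":[0.6, 0.6, 0.6, 0.6, 0.7, 0.7, 0.7], "tx":[0, 0, 0, 0, 0, 0, 0], "ty":[0, 0, 0, 0, 0, 0, 0], "tz":[0, 0, 0, -0.3, -0.6, -0.6, -0.6], "ax":[0, 0, 0, 0, 0, 0, 0], "ay":[0, 0, 0, 0, 0, 0, 0], "az":[0, 0, 0, 0, 0, 0, 0]},
)

```text
time_s: 13.3
tcp_pos: [0.4006, 0.2719, 0.0853]
ee_rot: [[0.984, 0.179, 0.001], [0.179, -0.984, 0.002], [0.001, -0.002, -1.0]]
wrist_force: [-0.3, -0.6, -0.5]
gripper_width: 0.69
gripper_force: 0.0
```

```bash
python3 st.py .4615,.0763,.06,10.46
```

```text
t 13.3 q [ 53.4  17.3 -29.6  -0.  -43.   46.9] p [0.4006 0.2719 0.0853] yaw 10.33 tilt [0.001  0.0018] w 0.69 F [-0.3 -0.6 -0.5] g 0.0
shift [0.0248 0.2034 0.025 ] rz -0.13
```

Converted, 0.203 m is 2.03, 0.025 m is 0.25.

steer_hand(
  offsets={"aperture":[0.7, 0.7, 0.7, 0.7, 0.7, 0.7, 0.7, 0.7], "tx":[0.25, 0.25, 0.25, 0.25, 0.25, 0.25, 0.25, 0.25], "ty":[2.03, 2.03, 2.03, 2.03, 2.03, 2.03, 2.03, 2.03], "tz":[0, 0, 0.2, 0.2, 0.2, 0.2, 0.2, 0.2], "ax":[0, 0, 0, 0, 0, 0, 0, 0], "ay":[0, 0, 0, 0, 0, 0, 0, 0], "az":[0, 0, 0, 0, 0, 0, 0, 0]},
)

```text
time_s: 14.1
tcp_pos: [0.4615, 0.0776, 0.0646]
ee_rot: [[0.983, 0.182, 0.0], [0.182, -0.983, 0.0], [0.0, -0.0, -1.0]]
wrist_force: [0.4, -0.9, 0.2]
gripper_width: 0.698
gripper_force: 0.0
```

```bash
python3 st.py .4615,.0763,.004,10.46
python3 - <<'E'
from station import r
from meas import *
c=r.capture("wrist");np.savez("w8.npz",**c)
for b,e in dies(c):print(np.round(b,1),np.round(onplane(c,b,.018),4),np.round(e[1]))
E
```

```text
t 14.1 q [ 29.5  17.9 -33.   -0.  -39.1  70.9] p [0.4615 0.0776 0.0646] yaw 10.46 tilt [0.0002 0.0001] w 0.698 F [ 0.4 -0.9  0.2] g 0.0
shift [-0.0002  0.0013  0.0606] rz -0.0
[324.9 261.7] [0.4621 0.0767 0.018 ] [69. 73.]
```

Converted, 0.06 m is 0.6, 0.03 m is 0.3.

steer_hand(
  offsets={"aperture":[0.7, 0.7, 0.7, 0.35, 0.35, 0.35, 0.35], "tx":[0.005, 0.005, 0.005, 0.005, 0.005, 0.005, 0.005], "ty":[0.01, 0.01, 0.01, 0.01, 0.01, 0.01, 0.01], "tz":[0.3, 0.6, 0.6, 0.6, 0.6, 0.6, 0.6], "ax":[0, 0, 0, 0, 0, 0, 0], "ay":[0, 0, 0, 0, 0, 0, 0], "az":[0, 0, 0, 0, 0, 0, 0]},
)

```text
time_s: 14.85
tcp_pos: [0.4629, 0.076, 0.0057]
ee_rot: [[0.984, 0.18, 0.002], [0.18, -0.984, 0.001], [0.002, -0.001, -1.0]]
wrist_force: [-1.1, 1.4, 4.6]
gripper_width: 0.446
gripper_force: 30.0
```

```bash
python3 st.py .448,.2798,.075,10.46
```

```text
t 14.85 q [ 29.2  23.9 -36.    0.  -30.   71.1] p [0.4629 0.076  0.0057] yaw 10.35 tilt [0.0022 0.0012] w 0.446 F [-1.1  1.4  4.6] g 30.0
shift [ 0.0221 -0.2032 -0.0691] rz -0.11
```

Converted, -0.205 m is -2.05, -0.07 m is -0.7.

steer_hand(
  offsets={"aperture":[0.35, 0.35, 0.35, 0.35, 0.35, 0.35, 0.35, 0.35], "tx":[0, 0, 0.22, 0.22, 0.22, 0.22, 0.22, 0.22], "ty":[0, -0.4, -2.05, -2.05, -2.05, -2.05, -2.05, -2.05], "tz":[-0.5, -0.7, -0.7, -0.7, -0.7, -0.7, -0.7, -0.7], "ax":[0, 0, 0, 0, 0, 0, 0, 0], "ay":[0, 0, 0, 0, 0, 0, 0, 0], "az":[0, 0, 0, 0, 0, 0, 0, 0]},
)

```text
time_s: 15.65
tcp_pos: [0.4464, 0.2804, 0.0743]
ee_rot: [[0.984, 0.179, -0.001], [0.179, -0.984, -0.001], [-0.001, 0.001, -1.0]]
wrist_force: [-0.3, -0.4, -1.9]
gripper_width: 0.45
gripper_force: 30.0
```

steer_hand(
  offsets={"aperture":[0.35, 0.35, 0.35], "tx":[0, 0, 0], "ty":[0, 0, 0], "tz":[0, 0, 0], "ax":[0, 0, 0], "ay":[0, 0, 0], "az":[0, 0, 0]},
)

```text
time_s: 15.95
tcp_pos: [0.4472, 0.2801, 0.0747]
ee_rot: [[0.984, 0.178, -0.0], [0.178, -0.984, -0.0], [-0.0, 0.0, -1.0]]
wrist_force: [-0.2, 1.1, -0.3]
gripper_width: 0.447
gripper_force: 30.0
```

```bash
python3 st.py .448,.2798,.0217,10.46; python3 chk.py .087 w9
```

```text
t 15.95 q [ 49.7  21.9 -24.2  -0.  -43.9  50.6] p [0.4472 0.2801 0.0747] yaw 10.26 tilt [-0.0001 -0.0001] w 0.447 F [-0.2  1.1 -0.3] g 30.0
shift [0.0007 0.0005 0.053 ] rz -0.2
seat [0.5475 0.1937]
seat [0.4914 0.1937]
seat [0.4436 0.1935]
seat [0.4036 0.1934]
row 285 282 367 [0.5006 0.1936] bush 0 0
row 295 277 372 [0.4962 0.1936] bush 308 340
row 303 276 372 [0.4927 0.1938] bush 305 344
```

View pics/w9.png

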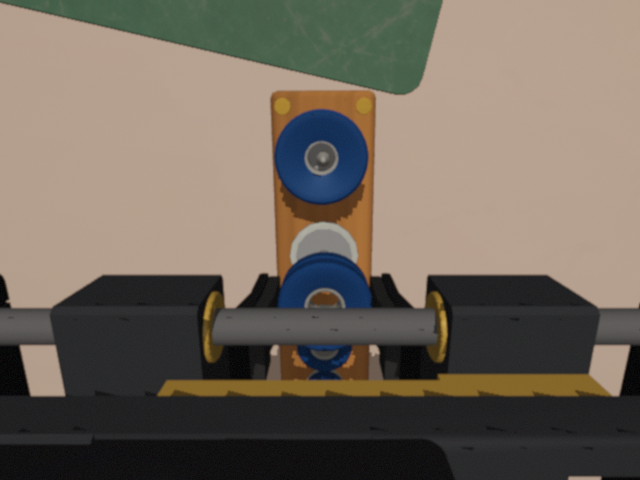

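The wrist view shows die_40 held over its seat and aligned in both directions, with die_48 on its pin at (322,157). I'll lower straight down.

Converted, 0.0005 m is 0.005, 0.052 m is 0.52.

steer_hand(
  offsets={"aperture":[0.35, 0.35, 0.35, 0.35, 0.35, 0.35], "tx":[0.005, 0.005, 0.005, 0.005, 0.005, 0.005], "ty":[0, 0, 0, 0, 0, 0], "tz":[0.2, 0.35, 0.45, 0.52, 0.52, 0.52], "ax":[0, 0, 0, 0, 0, 0], "ay":[0, 0, 0, 0, 0, 0], "az":[0, 0, 0, 0, 0, 0]},
)

```text
time_s: 16.6
tcp_pos: [0.4478, 0.2814, 0.0227]
ee_rot: [[0.984, 0.179, 0.0], [0.179, -0.984, 0.0], [0.001, -0.0, -1.0]]
wrist_force: [0.3, 0.2, -0.6]
gripper_width: 0.444
gripper_force: 30.0
```

```bash
python3 st.py .448,.2798,.0217,10.46
```

```text
t 16.6 q [ 49.7  26.4 -26.8   0.  -36.8  50.6] p [0.4478 0.2814 0.0227] yaw 10.34 tilt [0.0004 0.0004] w 0.444 F [ 0.3  0.2 -0.6] g 30.0
shift [-0.0001  0.0017  0.001 ] rz -0.12
```

Now I release, lift, and back off along -x so the wrist camera sees the whole row.

Converted, -0.22 m is -2.2, -0.19 m is -1.9.

steer_hand(
  offsets={"aperture":[0.7, 0.7, 0.7, 0.7, 0.7, 0.7, 0.7, 0.7], "tx":[0, 0, 0, 0, 0, 0, -0.4, -0.6], "ty":[0, 0, 0, 0, 0, 0, 0, 0], "tz":[0, 0, 0, -0.4, -0.9, -1.4, -1.9, -2.2], "ax":[0, 0, 0, 0, 0, 0, 0, 0], "ay":[0, 0, 0, 0, 0, 0, 0, 0], "az":[0, 0, 0, 0, 0, 0, 0, 0]},
)

```text
time_s: 17.4
tcp_pos: [0.3878, 0.2701, 0.2442]
ee_rot: [[0.984, 0.178, 0.0], [0.178, -0.984, 0.001], [0.0, -0.0, -1.0]]
wrist_force: [0.2, 1.2, 1.2]
gripper_width: 0.696
gripper_force: 0.0
```

steer_hand(
  offsets={"aperture":[0.7, 0.7, 0.7], "tx":[0, 0, 0], "ty":[0, 0, 0], "tz":[0, 0, 0], "ax":[0, 0, 0], "ay":[0, 0, 0], "az":[0, 0, 0]},
)

```text
time_s: 17.7
tcp_pos: [0.3882, 0.2701, 0.2416]
ee_rot: [[0.984, 0.179, -0.001], [0.179, -0.984, -0.001], [-0.002, 0.001, -1.0]]
wrist_force: [-0.2, -0.9, -0.4]
gripper_width: 0.695
gripper_force: 0.0
```

```bash
python3 - <<'E'
from station import r
from meas import *
W=r.capture("wrist");T=r.capture("top");S=r.capture("scene")
cv2.imwrite("pics/top9.png",np.vstack([cv2.resize(W["pixels"][60:300,200:460],(520,480)),np.zeros((0,520,3),np.uint8)])[:,:,::-1])
b=cv2.resize(S["pixels"][215:305,310:430],None,fx=3,fy=3,interpolation=2)
o=np.zeros((480,800,3),np.uint8);o[:,:440]=cv2.resize(W["pixels"][60:300,210:430],(440,480));o[:270,440:800]=b
cv2.imwrite("pics/final.png",o[:,:,::-1])
for b,e in dies(W):
    c=[int(round(v)) for v in e[0]]
    rr=int(max(e[1])/2);z=[]
    for y in range(max(c[1]-rr,0),min(c[1]+rr,479)):
        for x in range(c[0]-rr,c[0]+rr):
            d=W["z_map"][y,x]
            if d>0:
                oo,q=ray(W,(x,y));z.append((oo+q*d)[2])
    print(np.round(b,1),np.round(onplane(W,b,.034),4),np.round(np.array(e[1]),0),"z",np.round(np.percentile(z,[50,90]),4))
E
```

```text
[325.9 237.4] [0.3609 0.2624 0.034 ] [23. 27.] z [0.0303 0.0345]
[325.8 198.1] [0.3987 0.2695 0.034 ] [32. 34.] z [0.0324 0.0347]
[324.6 144.7] [0.4467 0.2794 0.034 ] [42. 44.] z [0.0329 0.0348]
[324.   77.7] [0.5027 0.2902 0.034 ] [53. 59.] z [0.0328 0.0348]
```

View pics/final.png

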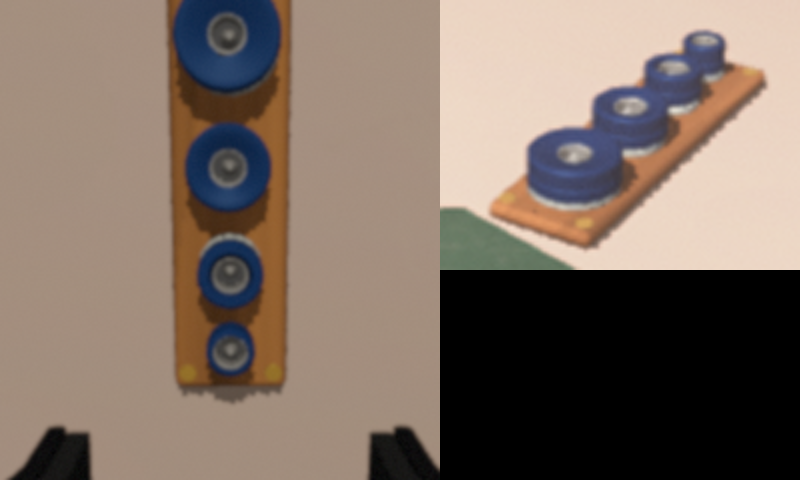

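The picture shows all four dies flat on their own seats, from largest to smallest. Their tops are at about 34.5 mm and their centres within about 3 mm of the pins, and the robot is clear. I'm handing in the job.

```bash
python3 -c "
from station import r
print(r.finish_job())"
```

```text
the job is handed in; nothing more can be done
None
```

I put all four dies flat on their matching seats, from largest to smallest, and handed the job in at about 18 s; in the last images the dies' centres were within about 3 mm of their seats' centres, and the arm never went near the movement or loupe (the hand-in gave no verdict).

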